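# Dock the part pallet: latch its hitch hook onto the docking post

## Robot

A 6-joint arm with a two-finger parallel gripper is mounted at the origin on a cart in front of the work surface, level with it; the furniture and walls round the work are solid. World frame = base frame: x ahead of the robot, y to its left, z up, the work surface at z = 0. Lengths are in m, angles in rad, forces in N, time in s.
With the tool pointing down it reaches from about 0.35 to 0.975 m from the base axis. Payload 4.9 kg.
Tool frame: the origin (TCP) lies at the very end of the fingers, on their centre line; the grasp point (between the pads) lies 19 mm behind it (manip.grasp_offset is the distance from the TCP to the grasp point, in m); z points along the fingers, y is the line along which they close (so a half turn about z gives the same grasp; the last joint's range is limited). The gripper opens to 85 mm and grips with 20 to 120 N. Pads are 22 mm wide; open, the fingers measure 114 mm over their backs; the gripper's body (76 mm by 85 mm) begins 54 mm behind the grasp point. The pads swing forward as they close: fully open they stand 13 mm farther back than shut.
Start: joints at [-1.226, 0.053, 1.613, -0, 1.476, -0.119], TCP at [0.28, -0.559, 0.231] pointing down, gripper open.
Joint ranges: [-3.01, 3.01], [-1.01, 2.22], [0.06, 2.58], [-1.02, 4.17], [0.09, 2.62], [-3.14, 3.14]. Speed limits (rad/s): [2.57, 2.57, 3.14, 3.14, 3.14, 3.14].

## Interface

Orientations are given as a unit quaternion [w, x, y, z].
In Python, from plant import manip, eyes, job_done, models gives the robot as it stands.
- The arm moves only by the tool servo_tool, never from a script. Its argument "motion" is one flat list of numbers, 5 for each row, row after row: the opening, from -1 (shut) to 1 (fully open), then the shift along the tool's x, y, z normalised to -1 to 1, where 1 is 120 mm, then the turn about the tool's z normalised to -1 to 1, where 1 is 45 degrees. A call has 1 to 5 rows; each row is the pose to reach, as a shift and turn from the pose commanded when the call began, along the tool's axes at that moment; what a row does not reach only later rows make up. A row lasts 1/8 s, in which the tool goes at most 62.5 mm and 10.7 degrees, less where a joint would pass 70% of its speed; a pose out of reach is approached as far as the arm can. A call with a number of a shift or a turn outside -1 to 1 is refused whole. A call with a gripper value outside its range is refused whole. The fingers move at their own pace and stop on an object; the grip force is fixed at half the most. Time passes only in rows, so rows that repeat a pose let the fingers close. It gives the time, the measured TCP pose, the force, the opening and the grip force at its end, in the units of the state.
- manip.state(): the state, without advancing time (a new reading comes with each control period).
- eyes.grab_frame(name): name is "side" or "top" or "wrist"; returns (picture, depth): 420x560x3 uint8, red, green, blue; 420x560 float32, m along the optical axis (not along the pixel's ray), 0 where there is no reading.
- eyes.camera_params(name): a dict with "fov_y" (degrees; the focal length in pixels is half the picture's height over the tangent of half this angle, whatever the lens; pixels are square), "cx", "cy" (the principal point, pixels), "D" ([k1, k2, p1, p2, k3] as OpenCV has them; the pictures are not rectified), "pose" (4x4, takes a point from camera to world coordinates); the wrist camera has in their place "T_tool_cam" (4x4, takes a point from camera to tool coordinates, whose origin is the TCP and whose axes are the flange's). Camera axes: x right, y up, looking along -z (the intrinsics and any distortion apply to the point x, -y, -z); pixel columns grow to the right and rows downward; lengths in m; the calibration is good to about 2 mm. A picture is of the moment at which its call begins: read the wrist's pose just before it. camera_params takes no time and is no camera call.
- job_done(): hands the job in; it is judged then, once.
Trained networks look in the newest picture that a camera, given by its name, has taken for a name from the list of things; names that differ only in an ending like _2 or _b are one class to them, and where a whole thing is asked for, a point or a joint stands for the part that bears it (a point fixed in the world has none). Each returns a list of dicts, best first, with "p" (0 to 1); they miss things now and then, are a little off and sometimes report something else, mostly with a low value. They report only what shows in the picture. A call takes as long as a camera call.
- models.regions_of(camera, label): "mask" (420x560 bool, what is visible of it) and "pixel" ([column, row] in pixels, amid what is visible of it).
The state is a dict: "time": time; "joint_pos": joint angles; "joint_vel": joint speeds; "joint_efforts": joint torques, N m; "tool_pos": TCP position; "tool_rot": TCP orientation; "contact_force": force on the tool from outside, world axes, zero at the start; "ft_torque": the same for the moment, N m; "gripper_width": opening from 0.0 (shut) to 1.0 (fully open); "grasp_force": force on a finger pad.
Only numpy, scipy, OpenCV 4.12 (cv2) and the standard library are available. Lean on these libraries where they do the work, as an engineer would, in place of code of your own. Each camera call takes 0.05 s, during which the arm holds its last target. There are 200 camera calls.

## Task

Take the part pallet by its upright grip and push its hitch hook, straight and square to the docking station, onto the station's post until the sprung safety latch has flipped shut behind the post, then tug the pallet back so that the latch takes a firm pull. Work gently, by feel: never ram or wrench the post, keep the turned hub standing in its nest and leave the other things alone. Leave the pallet hitched, flat on the surface plate, and let go.

Things in the scene. Friction and masses are not known exactly. Their poses are not given: they have to be found in the camera images.
- pallet: Loose part pallet, 0.35-0.55 kg: aluminium deck 94 x 80 x 12 mm with an upright grip, behind it a round nest with a turned hub, in front a steel hitch hook. Origin on the underside (deck from 49 mm behind to 45 mm ahead of it); x points forward out of the hook's mouth, y left, z up. The hook ends at x = 138 mm
- grip (a point): Middle of the pallet's upright grip: a flat aluminium block 26 mm along x, 16 mm across (y), rising from the deck's top (12 mm) to 63 mm above the underside, free on both sides; the point is at x = 9, y = 0, z = 44 mm of the pallet. Axes as the pallet
- seat (a point): Where the post's axis stands in the hook when fully home: x = 88, y = 0, z = 20 mm of the pallet, same axes. The hook is a level fork, 14 to 26 mm high, open to the front: slot 19 mm wide, seat wall 7 mm behind this point, flared horns ending 50 mm ahead, 33 mm apart. With the latch shut behind it the post has about 10 mm of play forward of this point before it bears on the latch
- latch (a joint): Sprung safety latch, a 25 mm dark steel finger on a vertical pivot across the slot. 0 rad = shut (a stop; never opens outwards), up to 1.0 folded inwards by an entering post; the spring always shuts it. Pushing past takes roughly 5 to 10 N. The post meets it about 34 mm forward of the seat point; it can snap shut only when the post's axis is within about 3 mm of the seat point
- tongue: The latch finger itself (moving part of latch). Origin at its pivot, at x = 119, y = 13.5, z = 20 mm of the pallet; axes as the pallet when shut. In the tug the post bears on its inner side; a pull of 9 to 11 N along the hook is a firm test; it also presses the post sideways on the slot
- dock: Docking station fixed to the plate: dark steel foot 113 x 84 x 8 mm, x = -25 to 88 mm of its frame, a low crossbar at its far end, and an upright headed post. Origin on the plate, at mid slot; x is the push direction, z up. Hold the hook between the post's washer (top at 11 mm) and head (29 mm wide, 35 to 42 mm up). A precision post: over 18 N from the pallet is ramming
- bay (a point): Middle of the post's slot, 20 mm above the dock's origin, axes as the dock. The 14 mm thick post is clamped somewhere within 12 mm either way of it along the dock's x (0 across). That offset is not in the readings: where the post really stands must be felt
- hub: Loose steel turned hub, 30 mm in diameter, 22 mm high, standing in a 5 mm high ring nest on the pallet's deck, 27 mm behind the pallet's origin. Origin at its underside's middle, z up
- v_block: Bystander: steel V-block, 40 x 44 x 34 mm, origin under its middle
- ring_gauge: Bystander: steel ring gauge, 58 mm in diameter, 18 mm high, origin under its middle
- shaft: Bystander: stepped turned steel shaft standing upright on its flange, 33 mm in diameter at the foot, 73 mm high, origin under its middle

How it is judged:
On the way, in this order (a step that is already met when the one before it is completed fails the run):
1. the post, entering the hook's mouth, has pushed the latch open (value of joint latch above 0.4 rad and horizontal distance between seat and bay below 0.05 m and contact force between tongue and dock above 0.3 N).
2. the latch has flipped shut with the post inside the hook (value of joint latch below 0.15 rad and horizontal distance between seat and bay below 0.0245 m and z of seat in the frame of bay between -0.005 and 0.014 m), for 0.2 s.
3. the pallet is tugged back: the post bears on the shut latch with more than 7.5 N (all of step 2 and contact force between tongue and dock above 7.5 N), for 0.1 s.
At the end, for the whole second after the job is handed in: Latch shut (under 0.15 rad) with the post inside the hook (seat within 24.5 mm of the bay's middle), pallet at rest flat on the plate and square to the dock within 0.2 rad, hub upright in its nest, pallet released (all of step 2 and height (world z) of pallet below 0.003 m and angle between pallet's own z axis and vertical below 0.05 rad and angle between the x axis of pallet and the x axis of dock, either way round below 0.2 rad and linear speed of pallet below 0.01 m/s and horizontal distance between hub and pallet below 0.034 m and z of hub in the frame of pallet below 0.016 m and angle between hub's own z axis and vertical below 0.1 rad); the robot touches nothing.
It fails at once if the post is rammed or wrenched: more than 18 N between pallet and docking station (contact force between pallet and dock above 18 N).
It fails at once if the hub leaves its nest or tips (angle between hub's own z axis and vertical above 0.35 rad or z of hub in the frame of pallet above 0.02 m).
It fails at once if a bystander is disturbed (distance of any of v_block, ring_gauge, shaft from where it was at the start of the episode above 0.015 m).
It also fails if it takes over 67 s, if anything falls off the work surface, if the arm or the gripper's body presses on something with over 40 N, if the wrist force passes 120 N, or if a joint passes its speed limit or range.

## Working session

There is one attempt and no reset: what is moved stays moved. The work goes in short steps, Python scripts to look and compute and a tool call to move; the robot and the scene stay as the last step left them, time stands still between calls to the robot, and variables do not carry over. Pictures are saved under pics/ and viewed, at most 10 in all, crops included, and the job is handed in when it is done.

Besides the shell and the picture viewer there is one more tool, called after "Call:" as name(argument=value, ...), one argument or row to a line, values as JSON. servo_tool: Moves the arm, as the interface text tells. Its arguments: {"type":"object","properties":{"motion":{"type":"array","items":{"type":"number","minimum":-1,"maximum":1}}},"required":["motion"]}

```bash
mkdir -p pics; ls
cat > h.py <<'E'
import numpy as np, cv2
from plant import manip, eyes, job_done, models
def K(c):
    f=210/np.tan(np.radians(c['fov_y'])/2); return np.array([[f,0,c['cx']],[0,f,c['cy']],[0,0,1.]])
def cam_pose(name):
    c=eyes.camera_params(name)
    if 'pose' in c: return c,np.array(c['pose'])
    from scipy.spatial.transform import Rotation as R
    s=manip.state(); q=np.array(s['tool_rot']); T=np.eye(4); T[:3,:3]=R.from_quat(q[[1,2,3,0]]).as_matrix(); T[:3,3]=s['tool_pos']
    return c,T@np.array(c['T_tool_cam'])
def cloud(name,depth,mask,cp=None):
    c,T=cp or cam_pose(name)
    r,cc=np.nonzero(mask&(depth>0)); d=depth[r,cc]
    u=cv2.undistortPoints(np.stack([cc,r],1).astype(float)[:,None],K(c),np.array(c['D']))[:,0]
    P=np.stack([u[:,0]*d,-u[:,1]*d,-d],1)
    return P@T[:3,:3].T+T[:3,3]
E
python3 - <<'E'
from h import *
s=manip.state(); print(s)
for n in ['top','side']:
    p,d=eyes.grab_frame(n); cv2.imwrite(f'pics/{n}.png',p[:,:,::-1]); np.savez(f'{n}.npz',p=p,d=d)
    for l in ['pallet','grip','dock','hub','tongue','v_block','ring_gauge','shaft']:
        for r in models.regions_of(n,l)[:2]:
            w=cloud(n,d,r['mask'])
            if len(w): print(n,l,round(r['p'],2),np.round(r['pixel']),len(w),np.round(np.median(w,0),3),np.round(np.percentile(w,2,axis=0),3),np.round(np.percentile(w,98,axis=0),3))
            if n=='top' and r['p']>.5: np.save(f'm_{l}.npy',r['mask'])
print(manip.state()['time'], manip.grasp_offset)
E
```

```text
pics
{'time': 0.0, 'joint_pos': array([-1.22605184e+00,  5.33635323e-02,  1.61429186e+00, -2.24889105e-05,
        1.47598935e+00, -1.18999291e-01]), 'joint_vel': array([ 5.77300789e-04, -3.34293511e-04,  8.49121499e-04,  2.29671108e-04,
       -3.84193917e-05,  9.45380516e-04]), 'joint_efforts': array([-3.66947988e-04, -3.93673968e+01, -3.70179319e+01, -1.62128558e-04,
        6.90528075e-03, -7.53243739e-06]), 'tool_pos': array([ 0.27934638, -0.5584049 ,  0.23006015]), 'tool_rot': array([-1.01825310e-03,  9.73237181e-01,  2.29800647e-01, -1.26688006e-04]), 'contact_force': array([ 0.14782972, -0.25884441,  0.16624718]), 'ft_torque': array([ 0.01652174,  0.03052825, -0.04890787]), 'grasp_force': 0.0, 'gripper_width': 0.9963857814343113}
top pallet 0.64 [290. 294.] 2345 [ 0.499 -0.035  0.015] [ 0.431 -0.074  0.   ] [0.603 0.001 0.064]
top grip 0.96 [290. 288.] 2462 [ 0.499 -0.035  0.015] [ 0.431 -0.075 -0.   ] [0.606 0.003 0.064]
top dock 0.9 [286. 184.] 2133 [ 0.724 -0.033  0.009] [ 0.67  -0.073  0.005] [0.777 0.007 0.044]
top hub 0.51 [292. 313.] 161 [ 0.453 -0.035  0.021] [ 0.438 
[... 824 characters left out ...]
e dock 0.16 [243. 218.] 435 [ 0.723 -0.166  0.015] [ 0.698 -0.207 -0.   ] [ 0.751 -0.152  0.018]
side hub 0.75 [379. 245.] 183 [ 0.45  -0.029  0.021] [ 0.436 -0.044  0.015] [ 0.463 -0.022  0.033]
side tongue 0.28 [353. 249.] 2166 [ 0.5   -0.023  0.018] [ 0.434 -0.065  0.   ] [0.606 0.005 0.06 ]
side v_block 0.73 [194. 310.] 1084 [0.728 0.21  0.024] [0.71  0.172 0.001] [0.749 0.216 0.034]
side ring_gauge 0.6 [242. 217.] 405 [ 0.723 -0.164  0.015] [ 0.698 -0.205  0.   ] [ 0.75  -0.152  0.018]
side shaft 0.78 [165. 296.] 562 [0.786 0.157 0.022] [ 0.774  0.144 -0.001] [0.802 0.167 0.071]
side shaft 0.43 [234. 248.] 1655 [ 0.724 -0.024  0.007] [ 0.67  -0.073  0.   ] [0.777 0.008 0.041]
0.9 0.0187
```

Run:
```python
from h import *
Z=np.load('top.npz'); p,d=Z['p'],Z['d']
cv2.imwrite('pics/top_crop.png',cv2.resize(p[130:350,160:400,::-1],None,fx=2.5,fy=2.5,interpolation=cv2.INTER_CUBIC))
def rect(n,m,lo,hi,xr=None):
    w=cloud(n,d,m); w=w[(w[:,2]>lo)&(w[:,2]<hi)]
    if xr: w=w[(w[:,0]>xr[0])&(w[:,0]<xr[1])]
    r=cv2.minAreaRect((w[:,:2]*1000).astype(np.float32)); print(len(w),r,np.median(w[:,2])); return w
mg=np.load('m_grip.npy'); md=np.load('m_dock.npy')
print('deck');rect('top',mg,.008,.017,(.42,.53))
print('grip top');rect('top',mg,.055,.075)
print('hook');w=rect('top',mg,.018,.033,(.545,.63))
print('foot');rect('top',md,.003,.014)
print('head');w=rect('top',md,.035,.055);print(w.mean(0))
print('all pallet',np.c_[cloud('top',d,mg).min(0),cloud('top',d,mg).max(0)].round(3).tolist())
```

```text
deck
1279 ((475.3542785644531, -36.489112854003906), (79.98646545410156, 93.79845428466797), 88.51852416992188) 0.012798771042363377
grip top
119 ((486.71087646484375, -36.12567138671875), (15.897590637207031, 25.486526489257812), 88.71417236328125) 0.06302242056230711
hook
472 ((579.2759399414062, -39.52861022949219), (67.73406219482422, 57.652626037597656), 1.109649658203125) 0.026443384960416316
foot
1651 ((716.5725708007812, -33.417144775390625), (82.61335754394531, 97.62415313720703), 88.59247589111328) 0.008776199710353039
head
155 ((700.9738159179688, -33.962059020996094), (26.608901977539062, 28.207876205444336), 88.46353912353516) 0.04293964626728819
[ 0.70063592 -0.03336629  0.04285735]
all pallet [[0.428, 0.617], [-0.079, 0.006], [-0.004, 0.07]]
```

View pics/top_crop.png

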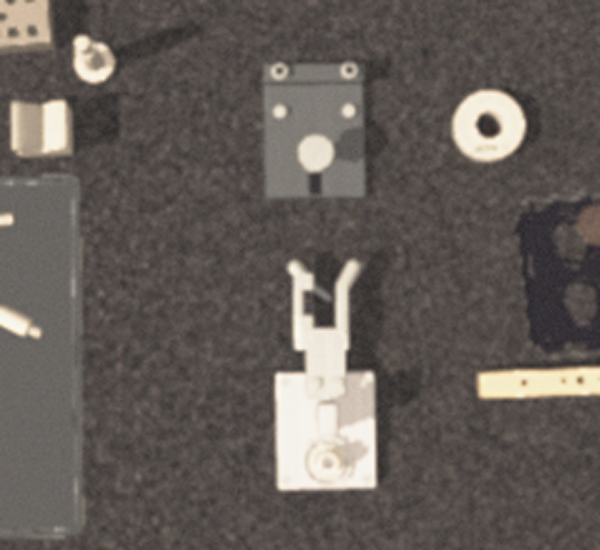

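Call:
servo_tool(
  motion=[1,0.25,-0.22,0,0.15,1,0.5,-0.44,0,0.3,1,0.75,-0.67,0,0.45,1,1,-0.89,0,0.6,1,1,-0.89,0,0.624],
)

```text
time: 1.52
tool_pos: [0.34, -0.408, 0.2315]
tool_rot: [0.0, 1.0, -0.012, 0.0]
contact_force: [-0.3, 0.4, -0.3]
gripper_width: 0.998
grasp_force: 0.0
```

Call:
servo_tool(
  motion=[1,0.1,-0.25,0,0,1,0.2,-0.5,0,0,1,0.3,-0.75,0,0,1,0.38,-1,0,0],
)

```text
time: 2.02
tool_pos: [0.3881, -0.2911, 0.2315]
tool_rot: [0.0, 1.0, -0.013, 0.0]
contact_force: [-0.2, 0.2, -0.3]
gripper_width: 0.999
grasp_force: 0.0
```

Call:
servo_tool(
  motion=[1,0.1,-0.25,0,0,1,0.2,-0.5,0,0,1,0.3,-0.75,0,0,1,0.38,-1,0,0],
)

```text
time: 2.52
tool_pos: [0.4371, -0.1722, 0.2316]
tool_rot: [0.0, 1.0, -0.013, 0.0]
contact_force: [0.1, -0.6, 0.2]
gripper_width: 1.001
grasp_force: 0.0
```

Call:
servo_tool(
  motion=[1,0.1,-0.25,0,0,1,0.2,-0.5,0,0,1,0.3,-0.75,0,0,1,0.38,-1,0,0,1,0.38,-1,0,0],
)

```text
time: 3.15
tool_pos: [0.486, -0.0529, 0.2314]
tool_rot: [0.0, 1.0, -0.012, 0.0]
contact_force: [0.2, -0.5, -1.0]
gripper_width: 1.003
grasp_force: 0.0
```

Call:
servo_tool(
  motion=[1,0,-0.07,0.1,0,1,0.01,-0.135,0.2,0,1,0.01,-0.135,0.2,0],
)

```text
time: 3.52
tool_pos: [0.4858, -0.0371, 0.2051]
tool_rot: [-0.0, 1.0, -0.013, -0.002]
contact_force: [-1.0, 0.6, 0.7]
gripper_width: 1.0
grasp_force: 0.0
```

Run:
```python
from h import *
s=manip.state(); print(s['tool_pos'],s['tool_rot'])
cp=cam_pose('wrist'); p,d=eyes.grab_frame('wrist'); np.savez('w.npz',p=p,d=d,T=cp[1])
cv2.imwrite('pics/w1.png',p[:,:,::-1])
w=cloud('wrist',d,d>0,cp)
def rect(l,xr,yr,zr):
    m=(w[:,0]>xr[0])&(w[:,0]<xr[1])&(w[:,1]>yr[0])&(w[:,1]<yr[1])&(w[:,2]>zr[0])&(w[:,2]<zr[1]); q=w[m]
    if len(q)>5: print(l,len(q),cv2.minAreaRect((q[:,:2]*1000).astype(np.float32)),np.median(q[:,2]).round(4), q.mean(0).round(4))
print(w.min(0),w.max(0))
rect('deck',(.41,.53),(-.09,.02),(.008,.016))
rect('grip',(.46,.51),(-.06,0),(.057,.07))
rect('hook',(.545,.63),(-.08,.01),(.020,.033))
rect('hookrear',(.53,.58),(-.08,.01),(.020,.033))
rect('foot',(.64,.77),(-.09,.03),(.005,.011))
rect('head',(.66,.74),(-.07,.01),(.037,.05))
rect('hub',(.42,.475),(-.07,.0),(.028,.045))
```

```text
[ 0.48579718 -0.03713996  0.20508695] [-3.35530915e-04  9.99911996e-01 -1.31383257e-02 -1.80896016e-03]
[-0.98874798 -1.26676785 -0.82810106] [0.67847359 1.35816048 0.3006963 ]
deck 4385 ((475.7256774902344, -36.33054733276367), (80.26878356933594, 94.3266372680664), 89.17383575439453) 0.0123 [ 0.4783 -0.0366  0.0123]
grip 494 ((487.3406066894531, -36.3597297668457), (15.477690696716309, 25.19690704345703), 88.92559051513672) 0.0629 [ 0.4879 -0.0365  0.0627]
hook 2443 ((579.8240966796875, -37.83012390136719), (59.19499206542969, 69.6572036743164), 88.49494934082031) 0.0258 [ 0.5775 -0.0356  0.0255]
hookrear 1814 ((555.0070190429688, -34.62538146972656), (44.36574172973633, 49.97539138793945), 89.99007415771484) 0.026 [ 0.5527 -0.0352  0.026 ]
hub 220 ((451.1405944824219, -36.05178451538086), (17.8845272064209, 17.698945999145508), 52.411808013916016) 0.0337 [ 0.4515 -0.0362  0.0333]
```

View pics/w1.png

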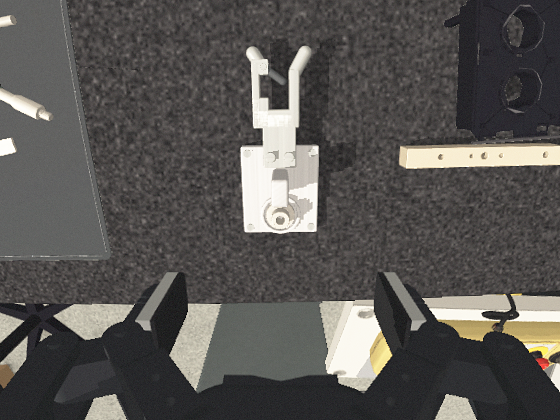

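Call:
servo_tool(
  motion=[1,0.3,0,0,0,1,0.6,0,0,0,1,0.9,0,0,0,1,0.9,0,0,0,1,0.9,0,0,0],
)

```text
time: 4.2
tool_pos: [0.5945, -0.0404, 0.2072]
tool_rot: [0.0, 1.0, -0.013, -0.0]
contact_force: [0.5, -0.4, -0.1]
gripper_width: 1.002
grasp_force: 0.0
```

Run:
```python
from h import *
s=manip.state(); print(s['tool_pos'],s['tool_rot'])
cp=cam_pose('wrist'); p,d=eyes.grab_frame('wrist'); np.savez('w2.npz',p=p,d=d,T=cp[1])
w=cloud('wrist',d,d>0,cp)
def rect(l,xr,yr,zr):
    m=(w[:,0]>xr[0])&(w[:,0]<xr[1])&(w[:,1]>yr[0])&(w[:,1]<yr[1])&(w[:,2]>zr[0])&(w[:,2]<zr[1]); q=w[m]
    if len(q)>5: print(l,len(q),cv2.minAreaRect((q[:,:2]*1000).astype(np.float32)),np.median(q[:,2]).round(4), q.mean(0).round(4)); return q
print(w.min(0),w.max(0))
rect('deck',(.41,.53),(-.09,.02),(.008,.016))
rect('grip',(.46,.51),(-.06,0),(.057,.07))
rect('hook',(.545,.63),(-.08,.01),(.020,.033))
rect('foot',(.64,.80),(-.09,.03),(.005,.011))
q=rect('foot+',(.64,.80),(-.09,.03),(.005,.05))
rect('head',(.66,.74),(-.07,.01),(.037,.05))
rect('hub',(.42,.475),(-.07,.0),(.028,.045))
# straight edge fits of dock sides and deck sides
for nm,zr,xs in (('foot',(.005,.011),np.arange(.675,.765,.004)),('deck',(.008,.016),np.arange(.432,.52,.004))):
    m=(w[:,2]>zr[0])&(w[:,2]<zr[1])&(abs(w[:,1]+.035)<.055); q=w[m]
    L=[];R=[];X=[]
    for x in xs:
        y=q[abs(q[:,0]-x)<.003,1]
        if len(y)>10: X.append(x);L.append(y.max());R.append(y.min())
    if len(X)>4: print(nm,len(X),np.polyfit(X,L,1),np.polyfit(X,R,1))
```

```text
[ 0.59446212 -0.04037493  0.20723841] [ 2.88902845e-06  9.99911902e-01 -1.32693540e-02 -3.36083791e-04]
[-0.81700691 -0.52126273 -0.82607674] [0.78899103 1.38413232 0.30260591]
deck 3175 ((476.1414489746094, -36.38597869873047), (80.4432144165039, 94.2068862915039), 89.28913879394531) 0.0124 [ 0.4794 -0.0366  0.0124]
grip 365 ((486.9150695800781, -36.85797119140625), (15.396879196166992, 26.28499984741211), 88.27813720703125) 0.0629 [ 0.4889 -0.0368  0.0624]
hook 1889 ((579.7511596679688, -38.264808654785156), (59.6263427734375, 70.1186752319336), 88.65663146972656) 0.0259 [ 0.5782 -0.0355  0.0255]
foot 8166 ((716.69921875, -33.65996170043945), (84.39722442626953, 97.01362609863281), 89.07450866699219) 0.008 [ 0.7192 -0.034   0.008 ]
foot+ 9446 ((716.7599487304688, -33.6607780456543), (84.40528106689453, 97.12686920166016), 89.0825424194336) 0.0082 [ 0.719  -0.0339  0.0114]
head 884 ((701.1316528320312, -33.2781982421875), (28.130374908447266, 27.432043075561523), 88.78687286376953) 0.042 [ 0.7014 -0.0337  0.042 ]
hub 115 ((449.1850891113281, -35.89377975463867), (12.946223258972168, 17.170757293701172), 0.6087396144866943) 0.0337 [ 0.4487 -0.036   0.0333]
foot 23 [-0.01520725  0.01885665] [-0.02297481 -0.05876514]
deck 23 [-0.01749556  0.01162939] [-0.01051173 -0.07110013]
```

Call:
servo_tool(
  motion=[1,-0.3,0,0.1,-0.009,1,-0.6,-0.005,0.3,-0.009,1,-0.897,-0.008,0.6,-0.009,1,-0.897,-0.008,0.85,-0.009,1,-0.897,-0.008,0.85,-0.009],
)

```text
time: 4.88
tool_pos: [0.4844, -0.0359, 0.103]
tool_rot: [-0.001, 1.0, -0.01, -0.002]
contact_force: [-0.1, 0.3, 0.1]
gripper_width: 0.996
grasp_force: 0.0
```

Call:
servo_tool(
  motion=[1,0,0,0.2,0,1,0,0,0.4,0,1,0,0,0.55,0,1,0,0,0.66,0,1,0,0,0.66,0],
)

```text
time: 5.5
tool_pos: [0.487, -0.0363, 0.0255]
tool_rot: [-0.0, 1.0, -0.01, -0.001]
contact_force: [0.3, 0.1, 1.0]
gripper_width: 1.003
grasp_force: 0.0
```

Call:
servo_tool(
  motion=[0,0,0,0,0,-0.5,0,0,0,0,-1,0,0,0,0,-1,0,0,0,0,-1,0,0,0,0],
)

```text
time: 6.12
tool_pos: [0.4877, -0.0364, 0.0265]
tool_rot: [-0.0, 1.0, -0.01, 0.0]
contact_force: [-0.2, 1.1, 2.0]
gripper_width: 0.18
grasp_force: 59.5
```

Call:
servo_tool(
  motion=[-1,0,0,0,0,-1,0,0,0,0,-1,0,0,0,0],
)

```text
time: 6.5
tool_pos: [0.4877, -0.0364, 0.0266]
tool_rot: [-0.0, 1.0, -0.01, 0.0]
contact_force: [-1.5, 1.5, 5.3]
gripper_width: 0.177
grasp_force: 59.6
```

Call:
servo_tool(
  motion=[-1,0,0,-0.01,0,-1,0,-0.02,-0.012,0,-1,0,-0.04,-0.012,0,-1,0,-0.059,-0.012,0,-1,0,-0.059,-0.012,0],
)

```text
time: 7.12
tool_pos: [0.4868, -0.0288, 0.0268]
tool_rot: [-0.0, 1.0, -0.009, -0.001]
contact_force: [0.3, 0.1, -4.3]
gripper_width: 0.178
grasp_force: 58.4
```

Call:
servo_tool(
  motion=[-1,0.08,0,0,0,-1,0.2,0,0,0,-1,0.3,0,0,0,-1,0.4,0,0,0,-1,0.4,0,0,0],
)

```text
time: 7.75
tool_pos: [0.5367, -0.0304, 0.0278]
tool_rot: [0.0, 1.0, -0.01, 0.0]
contact_force: [0.4, 0.0, -4.8]
gripper_width: 0.177
grasp_force: 58.6
```

```bash
cat > look.py <<'E'
from h import *
s=manip.state(); print(s['time'],s['tool_pos'],s['tool_rot'],s['contact_force'],s['ft_torque'])
for n in ('top','side'):
    p,d=eyes.grab_frame(n)
    w=cloud(n,d,d>0)
    w=w[(w[:,0]>.40)&(w[:,0]<.80)&(abs(w[:,1]+.033)<.06)]
    if n=='top':
        cv2.imwrite('pics/t_%05.1f.png'%s['time'],cv2.resize(p[130:350,200:380,::-1],None,fx=2.7,fy=2.7,interpolation=cv2.INTER_CUBIC))
    for nm,zr,xr in (('head',(.037,.05),(.68,.73)),('hook',(.018,.031),(.58,.69))):
        q=w[(w[:,2]>zr[0])&(w[:,2]<zr[1])&(w[:,0]>xr[0])&(w[:,0]<xr[1])]
        if len(q)>10: print(n,nm,len(q),cv2.minAreaRect((q[:,:2]*1000).astype(np.float32)),q.min(0),q.max(0))
E
python3 look.py
```

```text
7.75 [ 0.53667802 -0.03035067  0.02775526] [ 4.31479301e-05  9.99954312e-01 -9.55478698e-03  2.78101333e-04] [ 0.35291027  0.00668626 -4.75253606] [0.00811568 0.05694319 0.02546279]
top head 153 ((701.6517944335938, -33.936458587646484), (26.530193328857422, 27.051685333251953), 87.80619812011719) [ 0.688015   -0.04715887  0.03839016] [ 0.71521012 -0.02056351  0.04746241]
top hook 456 ((626.9696044921875, -32.42369842529297), (72.21497344970703, 58.095333099365234), 0.26773545145988464) [ 0.59093643 -0.06131053  0.01857085] [ 0.66319253 -0.00323821  0.03098214]
side head 109 ((700.2176513671875, -33.41981506347656), (28.86168098449707, 26.45596694946289), 55.88988494873047) [ 0.68709256 -0.05017737  0.03716658] [ 0.71504494 -0.01820252  0.04326549]
side hook 573 ((621.32373046875, -30.291650772094727), (82.12620544433594, 55.462371826171875), 0.708050549030304) [ 0.58007643 -0.05763085  0.01808745] [ 0.66271899 -0.00212809  0.02800942]
```

Call:
servo_tool(
  motion=[-1,0.08,0,0,0,-1,0.16,0,0,0,-1,0.24,0,0,0,-1,0.31,0,0,0,-1,0.36,0,0,0],
)

```text
time: 8.48
tool_pos: [0.5794, -0.0311, 0.0276]
tool_rot: [-0.0, 1.0, -0.01, 0.0]
contact_force: [-0.2, 1.0, -5.6]
gripper_width: 0.181
grasp_force: 58.6
```

```bash
python3 look.py; ls pics
```

```text
8.475 [ 0.57935112 -0.03108134  0.02755305] [-1.25732253e-06  9.99953758e-01 -9.61663970e-03  3.60566246e-05] [-0.23972895  0.99471666 -5.60785163] [-0.06094303  0.04549385 -0.03866018]
top head 153 ((700.6983642578125, -33.03862762451172), (27.192806243896484, 27.47395896911621), 62.99394226074219) [ 0.68641448 -0.04728385  0.03761206] [ 0.71494066 -0.02053378  0.0475365 ]
top hook 225 ((672.3803100585938, -29.736377716064453), (47.4769287109375, 41.6591796875), 81.68814086914062) [ 0.6484065  -0.05577448  0.01869968] [ 0.68994285 -0.00742159  0.03099648]
side head 105 ((701.1484375, -32.81028366088867), (28.914533615112305, 27.4986572265625), 62.1303596496582) [ 0.68725949 -0.04991351  0.03713746] [ 0.71464399 -0.01781972  0.04311056]
side hook 698 ((635.1202392578125, -28.314029693603516), (46.820552825927734, 110.33489990234375), 88.68164825439453) [ 0.58018343 -0.05248059  0.01806388] [ 0.68987494 -0.00513809  0.03076402]
side.png
t_007.8.png
t_008.5.png
top.png
top_crop.png
w1.png
```

View pics/t_008.5.png

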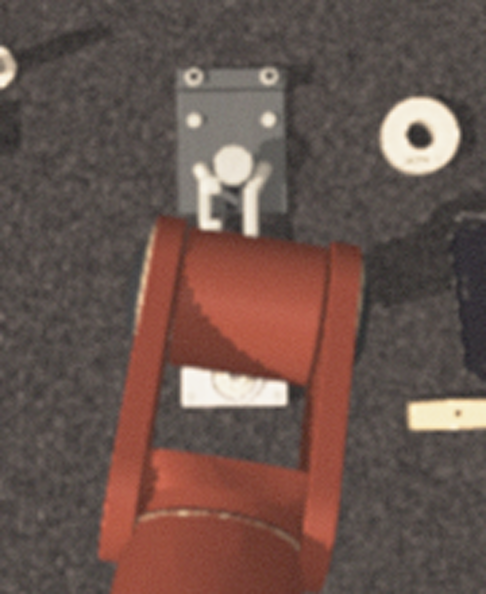

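Call:
servo_tool(
  motion=[-1,0.02,0,0,0,-1,0.035,0,0,0,-1,0.05,0,0,0,-1,0.065,0,0,0,-1,0.08,0,0,0],
)

```text
time: 9.2
tool_pos: [0.5884, -0.0312, 0.0276]
tool_rot: [0.0, 1.0, -0.01, 0.0]
contact_force: [-0.0, -0.6, -5.7]
gripper_width: 0.179
grasp_force: 58.6
```

Call:
servo_tool(
  motion=[-1,0.01,0,0,0,-1,0.02,0,0,0,-1,0.03,0,0,0,-1,0.04,0,0,0],
)

```text
time: 9.7
tool_pos: [0.5914, -0.0309, 0.0268]
tool_rot: [-0.0, 1.0, -0.009, -0.002]
contact_force: [-6.8, 1.1, -1.3]
gripper_width: 0.175
grasp_force: 59.2
```

Call:
servo_tool(
  motion=[-1,0.01,0,0,0,-1,0.02,0,0,0,-1,0.03,0,0,0,-1,0.04,0,0,0],
)

```text
time: 10.2
tool_pos: [0.5956, -0.0308, 0.0269]
tool_rot: [-0.001, 1.0, -0.009, -0.003]
contact_force: [-7.7, 1.0, -0.2]
gripper_width: 0.179
grasp_force: 59.4
```

Call:
servo_tool(
  motion=[-1,0.01,0,0,0,-1,0.02,0,0,0,-1,0.03,0,0,0,-1,0.04,0,0,0],
)

```text
time: 10.7
tool_pos: [0.6007, -0.0305, 0.0269]
tool_rot: [-0.001, 1.0, -0.009, -0.003]
contact_force: [-6.9, 3.1, -0.5]
gripper_width: 0.179
grasp_force: 59.2
```

Call:
servo_tool(
  motion=[-1,0.01,0,0,0,-1,0.02,0,0,0,-1,0.03,0,0,0,-1,0.04,0,0,0,-1,0.05,0,0,0],
)

```text
time: 11.32
tool_pos: [0.6072, -0.0305, 0.0269]
tool_rot: [-0.001, 1.0, -0.009, -0.002]
contact_force: [-5.1, 3.1, -3.0]
gripper_width: 0.18
grasp_force: 59.0
```

Call:
servo_tool(
  motion=[-1,0.01,0,0,0,-1,0.02,0,0,0,-1,0.03,0,0,0,-1,0.04,0,0,0],
)

```text
time: 11.82
tool_pos: [0.6129, -0.0309, 0.027]
tool_rot: [-0.001, 1.0, -0.009, -0.001]
contact_force: [-2.1, 3.8, -5.1]
gripper_width: 0.18
grasp_force: 58.7
```

Call:
servo_tool(
  motion=[-1,0.01,0,0,0,-1,0.02,0,0,0,-1,0.03,0,0,0,-1,0.04,0,0,0],
)

```text
time: 12.32
tool_pos: [0.6191, -0.0318, 0.028]
tool_rot: [-0.0, 1.0, -0.01, 0.001]
contact_force: [0.7, 4.4, -4.4]
gripper_width: 0.179
grasp_force: 58.9
```

Call:
servo_tool(
  motion=[-1,0.005,0,0,0,-1,0.01,0,0,0,-1,0.015,0,0,0],
)

```text
time: 12.7
tool_pos: [0.62, -0.0328, 0.0276]
tool_rot: [0.001, 1.0, -0.01, -0.0]
contact_force: [-0.4, 0.8, -4.4]
gripper_width: 0.183
grasp_force: 58.9
```

Call:
servo_tool(
  motion=[-1,0.005,0,0,0,-1,0.01,0,0,0,-1,0.01,0,0,0],
)

```text
time: 13.08
tool_pos: [0.6213, -0.032, 0.0276]
tool_rot: [0.0, 1.0, -0.01, -0.0]
contact_force: [-0.6, 0.5, -4.8]
gripper_width: 0.18
grasp_force: 58.9
```

Call:
servo_tool(
  motion=[-1,0.005,0,0,0,-1,0.01,0,0,0,-1,0.01,0,0,0],
)

```text
time: 13.45
tool_pos: [0.6225, -0.0319, 0.0275]
tool_rot: [0.0, 1.0, -0.01, 0.0]
contact_force: [0.1, 0.8, -4.2]
gripper_width: 0.182
grasp_force: 58.9
```

Call:
servo_tool(
  motion=[-1,-0.015,0,0,0,-1,-0.03,0,0,0,-1,-0.045,0,0,0,-1,-0.06,0,0,0,-1,-0.06,0,0,0],
)

```text
time: 14.08
tool_pos: [0.6151, -0.0317, 0.0275]
tool_rot: [-0.0, 1.0, -0.01, -0.0]
contact_force: [-0.3, -0.0, -4.6]
gripper_width: 0.181
grasp_force: 58.9
```

Call:
servo_tool(
  motion=[-1,-0.005,0,0,0,-1,-0.01,0,0,0,-1,-0.01,0,0,0],
)

```text
time: 14.45
tool_pos: [0.6144, -0.0318, 0.0277]
tool_rot: [0.0, 1.0, -0.01, 0.0]
contact_force: [1.8, -0.4, -5.4]
gripper_width: 0.177
grasp_force: 58.8
```

Call:
servo_tool(
  motion=[-1,-0.005,0,0,0,-1,-0.01,0,0,0,-1,-0.01,0,0,0],
)

```text
time: 14.82
tool_pos: [0.614, -0.0319, 0.0281]
tool_rot: [0.0, 1.0, -0.01, 0.001]
contact_force: [5.5, -0.2, -5.5]
gripper_width: 0.175
grasp_force: 58.6
```

Call:
servo_tool(
  motion=[-1,-0.005,0,0,0,-1,-0.01,0,0,0,-1,-0.012,0,0,0,-1,-0.012,0,0,0],
)

```text
time: 15.32
tool_pos: [0.6137, -0.032, 0.0287]
tool_rot: [0.0, 1.0, -0.01, 0.003]
contact_force: [7.1, -0.4, -5.9]
gripper_width: 0.178
grasp_force: 58.5
```

Call:
servo_tool(
  motion=[-1,-0.005,0,0,0,-1,-0.01,0,0,0,-1,-0.01,0,0,0],
)

```text
time: 15.7
tool_pos: [0.6134, -0.0322, 0.0292]
tool_rot: [0.001, 1.0, -0.01, 0.004]
contact_force: [9.4, -0.0, -6.7]
gripper_width: 0.178
grasp_force: 58.7
```

Call:
servo_tool(
  motion=[-1,0,0,0,0,-1,0,0,0,0],
)

```text
time: 15.95
tool_pos: [0.6135, -0.0322, 0.0294]
tool_rot: [0.001, 1.0, -0.01, 0.004]
contact_force: [9.0, -0.7, -6.2]
gripper_width: 0.18
grasp_force: 58.7
```

Call:
servo_tool(
  motion=[-1,-0.005,0,0,0,-1,-0.005,0,0,0,-1,-0.005,0,0,0],
)

```text
time: 16.32
tool_pos: [0.6134, -0.0322, 0.0294]
tool_rot: [0.001, 1.0, -0.01, 0.005]
contact_force: [11.2, -1.0, -7.1]
gripper_width: 0.181
grasp_force: 58.7
```

Call:
servo_tool(
  motion=[-1,0.02,0,0,0,-1,0.04,0,0,0,-1,0.06,0,0,0,-1,0.06,0,0,0],
)

```text
time: 16.82
tool_pos: [0.6159, -0.0315, 0.0267]
tool_rot: [-0.0, 1.0, -0.009, -0.001]
contact_force: [-0.1, 0.4, -3.9]
gripper_width: 0.179
grasp_force: 59.1
```

Call:
servo_tool(
  motion=[-1,0,0,0.005,0,-1,0,0,0.01,0,-1,0,0,0.01,0],
)

```text
time: 17.2
tool_pos: [0.6168, -0.0317, 0.0266]
tool_rot: [-0.0, 1.0, -0.01, 0.0]
contact_force: [-2.2, 0.2, -0.1]
gripper_width: 0.176
grasp_force: 59.7
```

```bash
python3 look.py; ls pics
```

```text
17.2 [ 0.61682317 -0.03166679  0.02664144] [-5.53672406e-05  9.99954311e-01 -9.55887563e-03  1.08773994e-06] [-2.17449577  0.22205312 -0.12855035] [0.11297389 0.40314434 0.01557916]
top head 83 ((707.4793701171875, -34.83720779418945), (27.364055633544922, 14.786919593811035), 79.7573013305664) [ 0.69794712 -0.04714381  0.03872453] [ 0.71526017 -0.02079462  0.04764302]
top hook 27 ((584.427490234375, -37.40479278564453), (51.53374481201172, 10.173541069030762), 88.01856994628906) [ 0.5800191  -0.06313709  0.01806544] [ 0.59033185 -0.01155362  0.02997709]
side head 111 ((701.1758422851562, -33.698570251464844), (30.420181274414062, 27.198200225830078), 82.66093444824219) [ 0.68724689 -0.04919628  0.03708472] [ 0.7148495  -0.01773093  0.04265089]
side hook 502 ((635.0106811523438, -29.096080780029297), (45.63460922241211, 109.77754211425781), 89.88597869873047) [ 0.58014483 -0.0519898   0.01802205] [ 0.68993423 -0.00635436  0.03099316]
side.png
t_007.8.png
t_008.5.png
t_017.2.png
top.png
top_crop.png
w1.png
```

Call:
servo_tool(
  motion=[-0.5,0,0,0,0,-0.2,0,0,0,0,0,0,0,0,0,0.3,0,0,0,0,0.3,0,0,0,0],
)

```text
time: 17.92
tool_pos: [0.6169, -0.0318, 0.0264]
tool_rot: [0.0, 1.0, -0.01, 0.0]
contact_force: [0.1, -0.3, 0.4]
gripper_width: 0.648
grasp_force: 0.0
```

Call:
servo_tool(
  motion=[0.3,0,0,-0.15,0,0.3,0,0,-0.35,0,0.3,0,0,-0.6,0,0.3,0,0,-0.9,0,0.3,0,0,-1,0],
)

```text
time: 18.55
tool_pos: [0.6188, -0.0321, 0.1508]
tool_rot: [0.001, 1.0, -0.01, 0.003]
contact_force: [-0.0, 0.1, -0.2]
gripper_width: 0.651
grasp_force: 0.0
```

Call:
servo_tool(
  motion=[0.3,-0.3,0,-0.1,0,0.3,-0.6,0,-0.2,0,0.3,-0.9,0,-0.3,0,0.3,-1,0,-0.3,0,0.3,-1,0,-0.3,0],
)

```text
time: 19.18
tool_pos: [0.4966, -0.0294, 0.1819]
tool_rot: [-0.0, 1.0, -0.01, 0.0]
contact_force: [-0.2, 0.7, 0.6]
gripper_width: 0.648
grasp_force: 0.0
```

Run:
```python
from h import *
s=manip.state(); print(s['time'],s['tool_pos'],s['contact_force'])
cp=cam_pose('wrist'); p,d=eyes.grab_frame('wrist'); cv2.imwrite('pics/w3.png',p[:,:,::-1])
w=cloud('wrist',d,d>0,cp)
def rect(l,xr,yr,zr):
    m=(w[:,0]>xr[0])&(w[:,0]<xr[1])&(w[:,1]>yr[0])&(w[:,1]<yr[1])&(w[:,2]>zr[0])&(w[:,2]<zr[1]); q=w[m]
    if len(q)>5: print(l,len(q),cv2.minAreaRect((q[:,:2]*1000).astype(np.float32)),np.median(q[:,2]).round(4)); return q
q=rect('deck',(.54,.66),(-.09,.02),(.008,.016))
A=np.c_[q[:,:2],np.ones(len(q))]; print('tilt',np.linalg.lstsq(A,q[:,2],rcond=None)[0])
rect('grip',(.58,.65),(-.06,0),(.057,.07))
rect('foot',(.66,.80),(-.09,.03),(.005,.011))
rect('head',(.68,.74),(-.07,.01),(.038,.05))
rect('hub',(.55,.60),(-.07,.0),(.028,.045))
```

```text
19.175 [ 0.49657028 -0.02940665  0.18188126] [-0.18455612  0.70192167  0.5659332 ]
deck 6894 ((605.4215698242188, -31.349197387695312), (80.4136734008789, 93.36919403076172), 88.81237030029297) 0.012
tilt [-0.00160171  0.00098959  0.01308823]
grip 818 ((615.901611328125, -31.79407501220703), (15.678457260131836, 26.157012939453125), 89.5007095336914) 0.0626
hub 297 ((579.79541015625, -31.181180953979492), (17.722591400146484, 17.863576889038086), 88.70254516601562) 0.0338
```

View pics/w3.png

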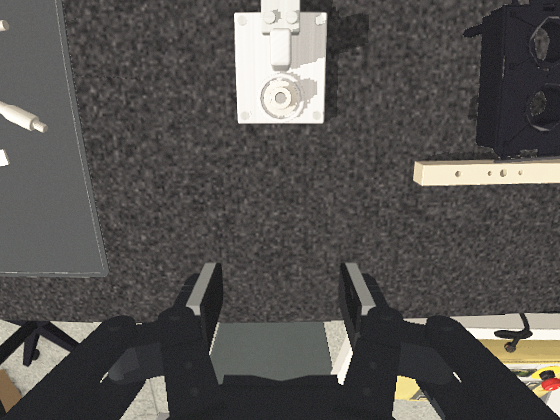

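Run:
```python
from h import *
p,d=eyes.grab_frame('top'); cv2.imwrite('pics/t_end.png',cv2.resize(p[140:280,230:350,::-1],None,fx=4.2,fy=4.2,interpolation=cv2.INTER_CUBIC))
```

```text
(no output)
```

View pics/t_end.png

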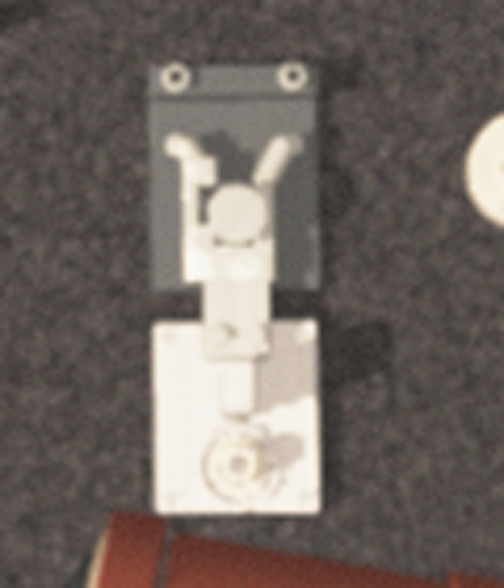

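The post head (237, 213) sits inside the hook, the hub (238, 463) is in its nest, and the arm is clear. The latch can't be made out in this picture, but it held an 11 N tug.

```bash
python3 -c "
from plant import job_done; print(job_done())"
```

```text
the job is handed in; nothing more can be done
None
```

The pallet is hitched on the post and released, and the job is handed in: the latch held a tug of about 9–11 N, and the last pictures show the pallet flat and square with the hub in its nest. The hand-in returned no verdict, and the latch finger itself was not visible in the last picture, so "shut" rests on the felt snap and the tug.

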